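# Seal a pressure gauge in the toggle-clamp test jig with the extension bar

### The job

Lay the small pressure gauge in the cradle of the seal-test jig, dial up, with its brass stem towards the sealing nose, and set the blue-handled extension bar over the clamp's short red lever. With the bar, not with the gripper itself, throw the lever past its dead point to its stop, so that the nose is locked against the stem; then lift the bar off, lay it back in the two notches of its rest and shut the clear guard over the gauge. Leave the weights and the dropper bottle where they stand.

Things in the scene. Friction and masses are not known exactly. Their poses are not given: they have to be found in the camera images.
- jig: Gauge seal-test jig, fixed: grey aluminium plate 112 x 334 mm, top 12 mm above the bench, toggle clamp at its +y end, gauge cradle at its -y end. Origin on the bench under it, z up. Its -x side is the operator's side, where the red lever sticks out. The clamp's plunger pushes towards jig -y along x = 0, 35 mm above the bench.
- cradle (a point): Where the gauge's own origin belongs in the cradle: jig (0, -76, 20) mm, on top of a rubber bed 46 mm wide; axes are the jig's. Seated, the gauge's x axis points to jig -y, its stem to +y. It may be laid up to 15 mm short (towards +y): the clamp pushes it home along the bed. When home, the open nose face is about 20 mm from the stem.
- backstop (a point): Midway between two upright rubber backstop pins, on the plate; axes are the jig's. The pins, 14 mm thick, stand at jig x = +-24, y = -125 mm, tops 42 mm above the bench; the round gauge case rests against both.
- stem_posts (a point): Midway between two pointed steel posts, 8 mm thick, at jig x = +-16.5, y = -35.5 mm, on the plate; axes are the jig's. Their tops are 39 mm above the bench, 25 mm clear between them; the gauge's stem lies between them.
- gauge: Small pressure gauge, loose, about 0.22 kg, dial up, 105 x 69 x 33 mm. Origin on its underside, z up. Round case 64 mm across, centred at x = +18 mm, 1 to 27 mm high (bezel to 33). Brass stem towards -x: hexagon 18 mm wide at x = -29 to -17, then 16 mm round to x = -50 mm, axis 15 mm above the underside. Take it across the case, fingers closing along its y axis.
- seal_nose: Brass nose with a black rubber seal face, 23 mm across, on the end of the plunger; moves 25 mm towards jig -y as the lever is thrown and yields on a spring of 10 N per mm. Origin on its axis, 35 mm above the bench; the face is 16 mm further towards jig -y. Locked on a gauge it presses with about 20 N.
- clamp_lever (a joint): Angle of the red lever about its upright pivot, rad; grows clockwise seen from above. 0 = open, held there by a return spring; dead point 1.13; stop 1.27. Before the dead point the spring pushes back with up to 2 N m and the lever flies open if let go; past it, it snaps to the stop and stays locked.
- lever_pivot (a point): Centre of the lever's pivot: jig x = 0, y = +112 mm, 35 mm above the bench. Axes are the jig's.
- stub_mid (a point): Point on the axis of the short red lever, 58 mm from its pivot, 35 mm above the bench; x outward along the lever, z up. The lever is 10 mm wide, 14 mm tall (28 to 42 mm above the bench), and ends 85 mm from the pivot. In the jig frame x points to 216.5 degrees (operator's side, towards the gauge) when open, to 143.5 degrees when locked. Too stiff without the bar.
- bar: Extension bar, loose, about 0.26 kg, 221 mm long: steel channel at its +x end, blue sleeve with black rings (18 mm wide, 18 mm high, x = -116 to 0, from 8 mm below to 10 mm above the origin) at the other. Origin on its axis, z up; balances near x = 0. On the lever the bar points its +x end to the pivot, its origin 128 mm from it and 35 mm above the bench.
- bar_socket (a point): Point in the bar's channel, 70 mm from the bar's origin along +x; axes are the bar's. The channel runs from x = 30 to 100 mm, open below and at its tip, 15 mm wide inside, 21 outside; its walls reach 8.5 mm below the axis, its ceiling is 7 mm above. Lowered over the red lever, this point comes to stub_mid (within 20 mm).
- bar_rest: Rest for the bar, fixed: wood strip 200 x 50 x 12 mm with two black saddles at x = -85 and +80 mm; notches 28 mm wide, floor 28 mm and cheeks 40 mm above the bench. Origin on the bench under its middle, x along the notches, z up. The bar lies along x, its origin over the middle, 36.5 mm above the bench.
- rest_place (a point): Middle of the bar rest, on the bench; axes are the rest's.
- guard (a joint): Opening angle of the clear guard, rad: 0 = shut over the gauge, 2.0 = open, leaning back past upright, where it stays. It turns about a level hinge along jig x; tipped past upright (1.57) towards the clamp it falls shut by itself.
- guard_hinge (a point): Middle of the guard's hinge line: jig x = 0, y = -154 mm, 66 mm above the bench. Axes are the jig's.
- guard_edge (a point): Middle of the guard's free edge (orange strip), 120 mm from the hinge. The guard is a clear plate 100 mm wide, 4 mm thick; its y axis points from hinge to edge.
- weight_big: 100 g steel weight with a button, 26 mm across, 43 mm high, behind the jig; origin under its middle. Leave alone.
- weight_small: 50 g steel weight, 21 mm across, 36 mm high, behind the jig; origin under its middle. Leave alone.
- dropper: Amber dropper bottle with a red tip, 35 mm across, 112 mm high, behind the jig; origin under its middle. Leave alone.
There are look-alikes about, which are no part of the job. Leave any orange look-alike of the gauge alone.

How it is judged:
By the outcome, as a careful person would: the job done as asked, in the order asked, and still so for the second after the job is handed in, with the robot touching nothing.
It also fails if it takes over 72 s, if anything falls off the work surface, if the arm or the gripper's body presses on something with over 40 N, if the wrist force passes 120 N, or if a joint passes its speed limit or range.

### The arm

A 6-joint arm with a two-finger parallel gripper is mounted at the origin on a cart in front of the work surface, level with it; the furniture and walls round the work are solid. World frame = base frame: x ahead of the robot, y to its left, z up, the work surface at z = 0. Lengths are in m, angles in rad, forces in N, time in s.
With the tool pointing down it reaches from about 0.225 to 0.725 m from the base axis. Payload 3.1 kg.
Tool frame: the origin (TCP) lies on the centre line of the jaws, within the pads' length; the fingertips stand robot.tcp_to_tips ahead of it and the grasp point (between the pads) lies 5 mm behind it (robot.tcp_to_tips is the distance from the TCP to the fingertips, in m); z points along the fingers, y is the line along which they close (so a half turn about z gives the same grasp; the last joint's range is limited). The gripper opens to 85 mm and grips with 20 to 120 N. Pads are 22 mm wide; open, the fingers measure 114 mm over their backs; the gripper's body (76 mm by 85 mm) begins 54 mm behind the grasp point. The pads swing forward as they close: fully open they stand 13 mm farther back than shut.
Start: joints at [-1.299, 0.048, 0.099, 1.622, 0, 1.443], TCP at [0.204, -0.484, 0.211] pointing down, gripper open.
Joint ranges: [-2.91, 2.91], [-0.99, 1.94], [-1.21, 1.42], [-2.12, 2.29], [-1.49, 1.47], [-3.14, 3.14]. Speed limits (rad/s): [2.79, 2.79, 3.14, 3.14, 3.14, 3.14].

### API

Orientations are given as a rotation vector (axis times angle).
In Python, from rig import robot, grab_frame, workorder gives the robot as it stands. Calls block until the motion is done:
- robot.move_pose(position, orientation): joint-space move of the TCP to a pose.
- robot.move_linear(position, orientation=None, v=0.15, max_force=None): straight line of the TCP; orientation=None keeps the orientation; v is the mean speed in m/s. With max_force (N) it stops when the force on the tool has changed by that much, and returns True; else False.
- robot.movej(angles): joint-space move.
- robot.gripper_to(opening, grasp_force=None): finger opening in m; grasp_force is the grip in N (None keeps the last); returns when the fingers have stopped.
- robot.sleep(seconds).
- robot.solve_ik(position, orientation): joint angles nearest the present ones, or None.
- grab_frame(name): name is "scene" or "top"; returns a dict with "image" (420x560x3 uint8, red, green, blue), "depth" (420x560 float32, m along the optical axis (not along the pixel's ray), 0 where there is no reading), "fx", "fy", "cx", "cy" (pixels), "R" (3x3) and "t" (3): a world point X has camera coordinates R X + t. Camera axes: x right, y down, z forward; pixel columns grow to the right and rows downward; lengths in m; the calibration is good to about 2 mm. A picture is of the moment at which its call begins.
A pose or a line that the arm cannot do raises robot.Unreachable and nothing moves.
- workorder.close_job(): hands the job in; it is judged then, once.
Readings, each from a call of its own:
- robot.get_time_s(): time.
- robot.get_qpos(): joint angles.
- robot.get_joint_velocities(): joint speeds.
- robot.get_joint_efforts(): joint torques, N m.
- robot.get_eef_pos(): TCP position.
- robot.get_ee_rot(): TCP orientation.
- robot.get_contact_force(): force on the tool from outside, world axes, zero at the start.
- robot.get_moment(): the same for the moment, N m.
- robot.get_width(): finger opening in m.
- robot.get_grip_force(): force on a finger pad.
Only numpy, scipy, OpenCV 4.12 (cv2) and the standard library are available. Lean on these libraries where they do the work, as an engineer would, in place of code of your own. Each camera call takes 0.05 s, during which the arm holds its last target. There are 200 camera calls.

## Working session

There is one attempt and no reset: what is moved stays moved. The work goes in short steps, each a Python script; the robot and the scene stay as the last script left them, time stands still between calls to the robot, and variables do not carry over. Pictures are saved under pics/ and viewed, at most 10 in all, crops included, and the job is handed in when it is done.

```bash
mkdir -p pics; ls; python3 - <<'E'
from rig import robot, grab_frame
import cv2,numpy as np
for n in("scene","top"):
    f=grab_frame(n); cv2.imwrite(f"pics/{n}0.png",f["image"][:,:,::-1]); np.savez(f"{n}0.npz",**f)
    print(n,f["fx"],f["R"].round(3).tolist(),f["t"])
print(robot.tcp_to_tips,robot.get_time_s(),robot.get_ee_rot(),robot.get_width())
E
```

```text
pics
scene 520.5292110350867 [[-0.492, -0.871, 0.006], [-0.749, 0.419, -0.513], [0.444, -0.257, -0.858]] [0.26776727 0.48815764 1.13258557]
top 431.39466469690416 [[0.028, -1.0, -0.009], [-0.989, -0.026, -0.143], [0.142, 0.013, -0.99]] [-0.04701414  0.58251132  1.18863248]
0.014 0.1 [-3.07693279e+00 -6.23461064e-01  2.44144314e-04] 0.08554193452598685
```

View pics/scene0.png

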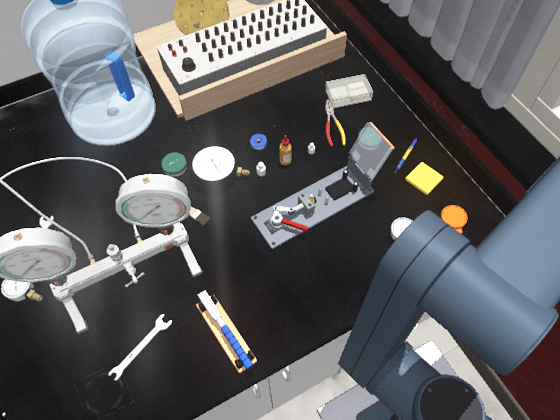

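View pics/top0.png

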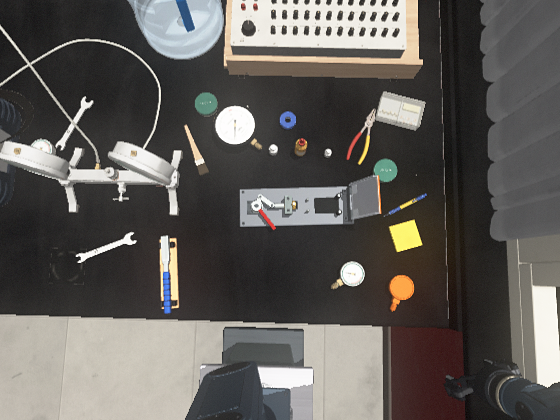

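The overviews show the jig at top (310,205) with its lever towards (268,222), the bar in its rest at (168,275), and the guard open at (365,197). There are four gauge candidates in the top view:
- white (350,275)
- orange (400,290), the look-alike to leave alone
- large white dial (235,125)
- one near the test stand (40,145)

The white one at (350,275) fits best. I'll enlarge it and measure its size.

```bash
cat > h.py <<'E'
import numpy as np, cv2
def load(n): return dict(np.load(n))
def px2w(f,u,v,z=None):
    "pixel -> world, by depth, or on the plane of height z"
    r=np.array([(u-f["cx"])/f["fx"],(v-f["cy"])/f["fy"],1.0]); R,t=f["R"],f["t"]
    if z is None:
        d=float(f["depth"][int(round(v)),int(round(u))]); return R.T@(r*d-t)
    c=-R.T@t; w=R.T@r; return c+w*(z-c[2])/w[2]
def cloud(f):
    v,u=np.mgrid[:420,:560]; d=f["depth"]
    P=np.stack([(u-f["cx"])/f["fx"]*d,(v-f["cy"])/f["fy"]*d,d],-1)
    W=(P-f["t"])@f["R"]; W[d==0]=np.nan; return W
E
python3 - <<'E'
from h import *
f=load("top0.npz"); W=cloud(f)
im=f["image"][160:320,140:420,::-1]
cv2.imwrite("pics/crop.png",cv2.resize(im,None,fx=2.85,fy=2.85,interpolation=cv2.INTER_CUBIC))
for n,p in dict(white=(352,272),orange=(402,287),big=(235,125),leftg=(40,145),jig=(330,205),bar=(167,290),bolt1=(243,192)).items(): print(n,px2w(f,*p).round(4))
# white gauge extents
for n,(u0,u1,v0,v1) in dict(white=(325,375,255,300),big=(210,270,100,155),left=(25,55,130,155)).items():
    s=W[v0:v1,u0:u1].reshape(-1,3); s=s[s[:,2]>.015]; r=cv2.minAreaRect(s[:,:2].astype(np.float32)); print(n,len(s),r,np.nanmax(s[:,2]))
E
```

```text
white [ 0.4208 -0.2624  0.0322]
orange [ 0.3831 -0.4031  0.0284]
big [0.8369 0.0822 0.0486]
leftg [0.7667 0.6572 0.0334]
jig [ 0.6129 -0.2011  0.0152]
bar [0.3572 0.2514 0.0496]
bolt1 [0.6459 0.0546 0.0094]
white 550 ((0.4028276801109314, -0.2560485005378723), (0.06780587881803513, 0.09744882583618164), 61.9400749206543) 0.03772814728099848
big 1767 ((0.8470099568367004, 0.07248325645923615), (0.1846582442522049, 0.1514594405889511), 89.17568969726562) 0.0540181349006889
left 363 ((0.7220715880393982, 0.5839758515357971), (0.21877212822437286, 0.037791453301906586), 56.60484313964844) 0.3149782394163552
```

View pics/crop.png

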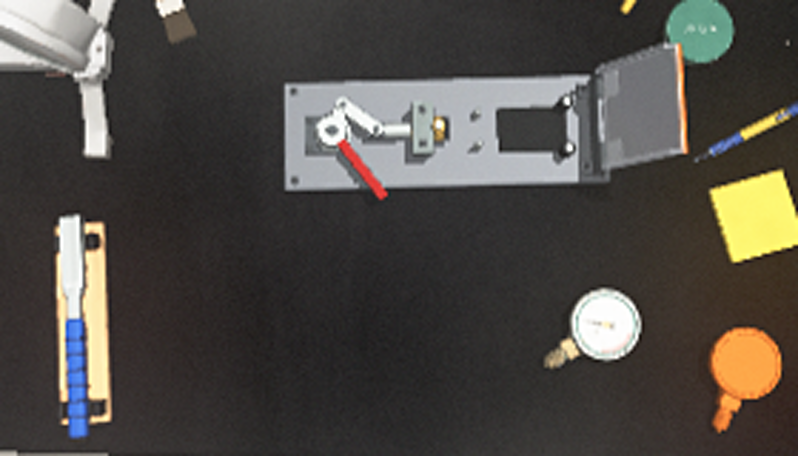

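The crop shows the white gauge at crop (605,325), with its brass stem pointing to (553,358). It measures about 97 x 68 mm and 33 to 38 mm high, so it is the one meant. The orange one at (745,365) is the look-alike, the big dial is about 150 mm, and the left one is farther off than the arm reaches. Next I'll measure the poses.

```bash
cat > meas.py <<'E'
from h import *
f=load("top0.npz"); im=f["image"].astype(float); g=im.mean(2)
def edge(line):  # subpixel of the largest step
    d=np.diff(cv2.GaussianBlur(line.reshape(-1,1).astype(np.float32),(1,3),0).ravel()); i=int(np.argmax(np.abs(d)))
    if 0<i<len(d)-1:
        a,b,c=np.abs(d[i-1:i+2]); return i+.5+.5*(a-c)/(a-2*b+c+1e-9)
    return i+.5
def fitl(P):
    P=np.array(P,np.float32); vx,vy,x,y=cv2.fitLine(P,cv2.DIST_HUBER,0,.001,.001).ravel(); return np.array([x,y]),np.array([vx,vy])
def W(u,v,z): return px2w(f,u,v,z)[:2]
bot=[W(u,220+edge(g[220:236,u]),.012) for u in range(246,262)]+[W(u,220+edge(g[220:236,u]),.012) for u in range(282,340)]
top=[W(u,180+edge(g[180:196,u]),.012) for u in range(246,330)]
lef=[W(232+edge(g[v,232:248]),v,.012) for v in range(196,224)]
for n,L in(("bot",bot),("top",top),("left",lef)):
    p,d=fitl(L); print(n,p.round(4),"deg",np.degrees(np.arctan2(d[1],d[0])).round(2))
hsv=cv2.cvtColor(f["image"],cv2.COLOR_RGB2HSV); 
def mask(lo,hi,roi):
    m=cv2.inRange(hsv,lo,hi); k=np.zeros_like(m); u0,u1,v0,v1=roi; k[v0:v1,u0:u1]=m[v0:v1,u0:u1]; return np.argwhere(k>0)[:,::-1]
blue=mask((100,120,60),(130,255,255),(155,185,230,320))
w=np.array([W(u,v,.0465) for u,v in blue]); print("blue",len(w),cv2.minAreaRect(w.astype(np.float32)),w.mean(0))
steel=mask((0,0,140),(180,50,255),(155,185,230,275))
w2=np.array([W(u,v,.045) for u,v in steel]); print("steel",len(w2),cv2.minAreaRect(w2.astype(np.float32)))
p,d=fitl(np.r_[w,w2]); print("bar axis",p,np.degrees(np.arctan2(d[1],d[0])))
wood=mask((8,60,120),(28,200,255),(150,190,230,320))
w=np.array([W(u,v,.012) for u,v in wood]); print("wood",len(w),cv2.minAreaRect(w.astype(np.float32)))
dial=mask((0,0,120),(180,70,255),(335,370,255,292))
w=np.array([W(u,v,.033) for u,v in dial]); c,r=cv2.minEnclosingCircle(w.astype(np.float32)); print("dial",len(w),w.mean(0),c,r)
br=mask((8,60,50),(30,255,255),(325,348,272,298)); 
w=np.array([W(u,v,.022) for u,v in br]); print("brass",len(w),w.mean(0),cv2.minAreaRect(w.astype(np.float32)))
red=np.r_[mask((0,150,80),(6,255,255),(255,280,205,235)),mask((174,150,80),(180,255,255),(255,280,205,235))]
w=np.array([W(u,v,.042) for u,v in red]); p,d=fitl(w); print("red",p,np.degrees(np.arctan2(d[1],d[0])),cv2.minAreaRect(w.astype(np.float32)))
E
python3 meas.py
```

```text
bot [ 0.5529 -0.1096] deg -86.91
top [ 0.6608 -0.057 ] deg -86.93
left [0.5852 0.0625] deg 2.45
blue 257 ((0.35074174404144287, 0.2531415522098541), (0.11239594221115112, 0.01759379543364048), 5.580075740814209) [0.34911827 0.2534121 ]
steel 246 ((0.4590740203857422, 0.26736801862716675), (0.10103926062583923, 0.02246987074613571), 3.5517396926879883)
bar axis [0.40434757 0.25958788] 6.285432
wood 619 ((0.4041927456855774, 0.2594037652015686), (0.1994265466928482, 0.050805043429136276), 5.515476226806641)
dial 496 [ 0.41666421 -0.26164507] (0.4081093668937683, -0.25121045112609863) 0.04915191978216171
brass 73 [ 0.38737615 -0.22147635] ((0.3868890106678009, -0.21914377808570862), (0.02019589953124523, 0.036661822348833084), 30.050857543945312)
red [ 0.5621372  -0.01911088] 39.466934 ((0.5627988576889038, -0.018320992588996887), (0.06976018100976944, 0.009325951337814331), 40.03641891479492)
```

```bash
cat >> h.py <<'E'
def T(c,yaw):
    c_,s_=np.cos(yaw),np.sin(yaw); return lambda x,y,z: np.array([c[0]+c_*x-s_*y,c[1]+s_*x+c_*y,z])
def proj(f,P):
    q=f["R"]@P+f["t"]; return np.array([f["fx"]*q[0]/q[2]+f["cx"],f["fy"]*q[1]/q[2]+f["cy"]])
E
cat > ov.py <<'E'
from h import *
import sys
JC,JY=(.6079,-.1035),np.radians(3.0)
f=load("top0.npz")
# gauge fit
g=f["image"].astype(float).mean(2); m=np.zeros((420,560),np.uint8); m[255:296,326:372]=(g[255:296,326:372]>75)*255
big=cv2.resize(m,None,fx=4,fy=4,interpolation=cv2.INTER_LINEAR)>127; big=big.astype(np.uint8)
disc=cv2.morphologyEx(big,cv2.MORPH_OPEN,cv2.getStructuringElement(cv2.MORPH_ELLIPSE,(61,61)))
def ws(mm,z): return np.array([px2w(f,(u+.5)/4-.5,(v+.5)/4-.5,z)[:2] for v,u in np.argwhere(mm>0)[::5]])
d=ws(disc,.030); cc,r=cv2.minEnclosingCircle(d.astype(np.float32)); dc=d.mean(0)
rest=big&~cv2.dilate(disc,np.ones((9,9),np.uint8)); n,l,s,ce=cv2.connectedComponentsWithStats(rest); k=1+np.argmax(s[1:,4])
st=ws(l==k,.019); sm=st.mean(0); v=dc-sm; GY=np.arctan2(v[1],v[0]); GC=dc-.018*np.array([np.cos(GY),np.sin(GY)])
far=((st-dc)@(-v/np.linalg.norm(v))).max()
print("dial",dc,cc,r,"eqr",np.sqrt(disc.sum()/16/np.pi)/375,"stem far",far,"(68) yaw",np.degrees(GY),"origin",GC)
BC,BY=(.406,.2592),np.radians(5.6)
J=T(JC,JY);G=T(GC,GY);B=T(BC,BY)
ptsJ=[[J(x,y,.012) for x,y in((-.056,-.167),(.056,-.167),(.056,.167),(-.056,.167))]]
a=np.radians(216.5); ca,sa=np.cos(a),np.sin(a); L=lambda r,w,z:J(r*ca-w*sa,.112+r*sa+w*ca,z)
polys=ptsJ+[[L(.0,-.005,.042),L(.085,-.005,.042),L(.085,.005,.042),L(.0,.005,.042)]]
circ=lambda M,x,y,z,r:[M(x+r*np.cos(t),y+r*np.sin(t),z) for t in np.linspace(0,6.28,24)]
polys+=[circ(J,s*.024,-.125,.042,.007) for s in(-1,1)]+[circ(J,s*.0165,-.0355,.039,.002) for s in(-1,1)]
polys+=[circ(G,.018,0,.03,.032),[G(-.05,-.008,.019),G(-.05,.008,.019),G(-.017,.008,.019),G(-.017,-.008,.019)]]
polys+=[[B(-.116,-.009,.0465),B(0,-.009,.0465),B(0,.009,.0465),B(-.116,.009,.0465)],[B(.03,-.0105,.045),B(.1,-.0105,.045),B(.1,.0105,.045),B(.03,.0105,.045)]]
out=[]
for n,(u0,v0,w,h) in dict(top=(235,175,155,62),scene=(245,165,155,90)).items():
    F=load(n+"0.npz"); k=5; im=cv2.resize(F["image"][v0:v0+h,u0:u0+w,::-1],None,fx=k,fy=k,interpolation=cv2.INTER_CUBIC)
    for p in polys: cv2.polylines(im,[np.array([((proj(F,q)-(u0,v0)+.5)*k-.5) for q in p]).astype(np.int32)],True,(0,255,0),1)
    out.append(im)
im=np.vstack(out)
cv2.imwrite("pics/ov.png",cv2.resize(im,None,fx=600/im.shape[0],fy=600/im.shape[0]))
o=[]
for n,(u0,v0,w,h) in dict(top=(150,230,40,90),t2=(325,250,60,50),scene=(190,285,70,90)).items():
    F=load(("scene" if n=="scene" else "top")+"0.npz"); k=4; im=cv2.resize(F["image"][v0:v0+h,u0:u0+w,::-1],None,fx=k,fy=k,interpolation=cv2.INTER_CUBIC)
    for p in polys: cv2.polylines(im,[np.array([((proj(F,q)-(u0,v0)+.5)*k-.5) for q in p]).astype(np.int32)],True,(0,255,0),1)
    o.append(cv2.copyMakeBorder(im,0,360-im.shape[0],0,0,cv2.BORDER_CONSTANT))
cv2.imwrite("pics/ov2.png",np.hstack(o))
E
python3 ov.py
```

```text
dial [ 0.41703858 -0.26264792] (0.4168182611465454, -0.26194703578948975) 0.035978756844997406 eqr 0.033513262292963066 stem far 0.07234498319545388 (68) yaw -53.54900128183087 origin [ 0.40634414 -0.24816935]
```

View pics/ov.png

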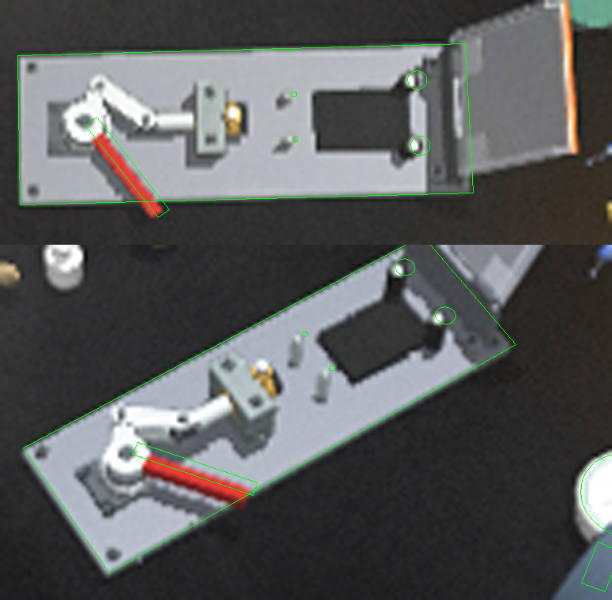

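View pics/ov2.png

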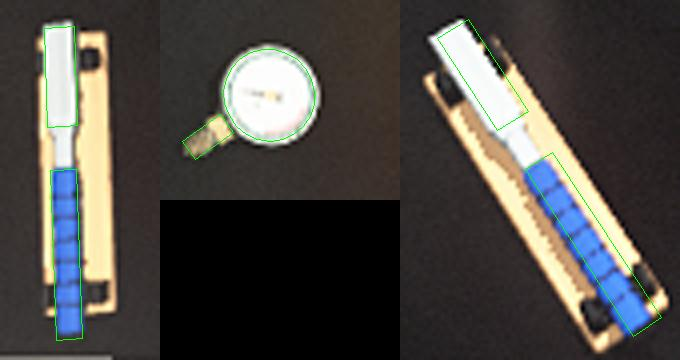

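The plate outline fits in both views. The lever, pins and posts sit about 3-4 mm further +y than my model (lever tip at top-overlay (160,213), model at (165,211)), so the plate isn't centred on the origin. The gauge and bar outlines fit in the top view; in the scene view the bar is slightly off. I'll refine the lever and bar by silhouette fits in both cameras.

```bash
cat > fit.py <<'E'
from h import *
from scipy.optimize import minimize
from itertools import product
def sil(f,corners,roi,k=6):
    u0,u1,v0,v1=roi; p=np.array([(proj(f,c)-(u0,v0)+.5)*k-.5 for c in corners],np.float32)
    m=np.zeros(((v1-v0)*k,(u1-u0)*k),np.uint8); cv2.fillConvexPoly(m,(cv2.convexHull(p)*16).astype(np.int32),255,shift=4)
    return cv2.resize(m,(u1-u0,v1-v0),interpolation=cv2.INTER_AREA)/255.
def softmask(f,roi,ref,bgtol):
    u0,u1,v0,v1=roi; return bgtol(f["image"][v0:v1,u0:u1].astype(float))
def fit(files,rois,colour,box,x0,d):
    for fs in files:
        def cost(x): return sum(((sil(f,box(x),rois[i])-colour(f["image"][rois[i][2]:rois[i][3],rois[i][0]:rois[i][1]].astype(float)))**2).sum() for i,f in fs)
        s=np.vstack([x0]+[np.array(x0)+np.eye(len(x0))[i]*d[i] for i in range(len(x0))])
        r=minimize(cost,x0,method="Nelder-Mead",options=dict(initial_simplex=s,xatol=1e-5,fatol=1e-3,maxiter=600)); print([i for i,_ in fs],r.x.round(4),round(r.fun,2))
if __name__=="__main__":
    t,s=load("top0.npz"),load("scene0.npz"); sets=[[(0,t)],[(1,s)],[(0,t),(1,s)]]
    redc=lambda a:np.clip((a[...,0]-a[...,1:].max(2)-15)/110,0,1)
    bluec=lambda a:np.clip((a[...,2]-a[...,0]-10)/100,0,1)
    def lever(x): # pivot x,y, angle, inner radius
        M=T(x[:2],x[2]); return [M(r,w,z) for r,w,z in product((x[3],.085),(-.005,.005),(.028,.042))]
    fit(sets,[(254,282,202,235),(262,315,208,240)],redc,lever,[.602,.010,np.radians(219.5),.018],[.004,.004,.03,.003])
    def sl(x,z0=.0365):
        M=T(x[:2],x[2]); return [M(r,w,z) for r,w,z in product((-.116,0),(-.009,.009),(z0-.008,z0+.010))]
    R=[(155,182,262,320),(210,260,312,375)]
    fit(sets,R,bluec,sl,[.406,.2592,.098],[.004,.004,.03])
    fit(sets[2:],R,bluec,lambda x:sl(x,x[3]),[.406,.2592,.098,.0365],[.004,.004,.03,.004])
E
python3 fit.py
```

```text
[0] [0.6037 0.0138 3.8252 0.017 ] 3.56
[1] [0.6043 0.0151 3.8225 0.0158] 18.42
[0, 1] [0.6039 0.0138 3.8154 0.0173] 25.7
[0] [0.4089 0.2606 0.0917] 67.12
[1] [0.4069 0.2623 0.0898] 60.42
[0, 1] [0.4085 0.2615 0.0815] 130.54
[0, 1] [0.4098 0.2625 0.0983 0.0312] 122.31
```

```bash
cat >> h.py <<'E'
from scipy.spatial.transform import Rotation as Ro
def down(yaw): return (Ro.from_euler("z",yaw+np.pi)*Ro.from_euler("x",np.pi)).as_rotvec()
JIG=T((.6085,-.100),np.radians(2.8)); JY=np.radians(2.8)
E
python3 - <<'E'
from h import *
from rig import robot,grab_frame
r=robot; gy=np.radians(-53.5); p=np.array([.417,-.2625])
r.move_pose([*p,.10],down(gy)); print(r.get_time_s(),r.get_qpos())
r.gripper_to(.085); print(r.move_linear([*p,.018],v=.12,max_force=12),r.get_eef_pos())
r.gripper_to(.05,45); print("w",r.get_width(),r.get_grip_force(),r.get_time_s())
r.move_linear([*p,.11],v=.2); print("w",r.get_width())
q=JIG(0,-.088,.11); r.move_pose(q,down(-np.pi/2+JY)); print(r.get_time_s(),r.get_eef_pos(),r.get_width())
for n in("top","scene"):
    f=grab_frame(n); np.savez(n+"1.npz",**f)
a=load("top1.npz")["image"][150:270,225:400,::-1]; b=load("scene1.npz")["image"][100:260,230:430,::-1]
cv2.imwrite("pics/p1.png",np.hstack([cv2.resize(a,(400,274)),cv2.resize(b,(400,320))[:274]]))
E
```

```text
1.3417 [-6.98805791e-01 -3.16247693e-02 -2.01199937e-01  1.40049257e+00
 -4.72399142e-04  2.36394592e-01]
False [ 0.41747018 -0.26295639  0.01869533]
w 0.050062166108947884 0.0 2.8333
w 0.05013418874195499
4.2917 [ 0.61118553 -0.18766092  0.10792603] 0.05000350275828004
```

View pics/p1.png

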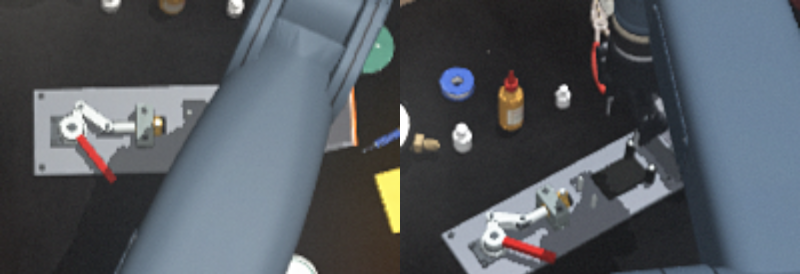

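The fingers shut on nothing (width 50 mm). The view is of the empty gripper over the jig, with the gauge still low in the frame. I'll move aside and look at the gauge again.

```bash
python3 - <<'E'
from h import *
from rig import robot,grab_frame
r=robot; r.gripper_to(.085); r.move_pose([.45,.0,.25],down(-np.pi/2+JY)); print(r.get_time_s())
for n in("top","scene"):
    f=grab_frame(n); np.savez(n+"2.npz",**f)
t0,t=load("top0.npz")["image"],load("top2.npz")["image"]
a=np.hstack([x[245:315,320:420,::-1] for x in(t0,t)]); cv2.imwrite("pics/p2.png",cv2.resize(a,None,fx=4,fy=4,interpolation=cv2.INTER_CUBIC))
E
sed -i 's/^f=load("top0.npz")$/f=load((sys.argv+["top0.npz"])[1])/' ov.py; cp pics/ov.png pics/ov_a.png; python3 ov.py top2.npz
```

```text
5.9333
dial [ 0.41701489 -0.26263443] (0.4168182611465454, -0.26194703578948975) 0.035978756844997406 eqr 0.033492148914509474 stem far 0.07232006210061899 (68) yaw -53.56089372638991 origin [ 0.40632346 -0.24815363]
```

View pics/p2.png

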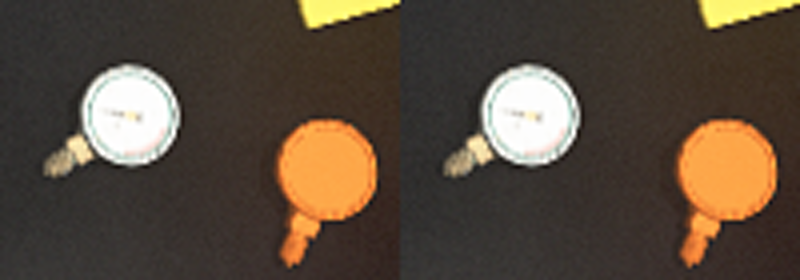

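```bash
python3 - <<'E'
from h import *
from rig import robot
print(robot.get_eef_pos(),robot.get_ee_rot(),robot.get_qpos(),robot.get_width(),robot.get_contact_force())
o=[]
for n,(i,c) in dict(top2=("top2.npz",(.45,0,.25)),scene2=("scene2.npz",(.45,0,.25)),scene1=("scene1.npz",(.611,-.188,.108))).items():
    f=load(i); W=cloud(f); P=W.reshape(-1,3); c=np.array(c); m=(np.linalg.norm(P[:,:2]-c[:2],axis=1)<.12)&(P[:,2]>.08)
    Q=P[m]; print(n,len(Q),proj(f,c))
    for z in np.arange(.1,.5,.03):
        q=Q[(Q[:,2]>=z)&(Q[:,2]<z+.03)]
        if len(q): print("  z%.2f n%d x %.3f..%.3f y %.3f..%.3f"%(z,len(q),*np.c_[q.min(0),q.max(0)][:2].ravel()))
    im=f["image"][:,:,::-1].copy(); cv2.circle(im,tuple(proj(f,c).astype(int)),4,(0,255,0),1); o.append(cv2.resize(im,(400,300)))
cv2.imwrite("pics/p3.png",np.hstack(o[:2]))
E
```

```text
[ 0.45031351 -0.00066933  0.24865332] [-2.16667195e+00 -2.27270626e+00  2.12785804e-03] [-1.50448999e-01 -1.29905165e-01  1.89120406e-03  1.70466618e+00
 -2.02273240e-04  1.37258673e+00] 0.08524209155334772 [ 0.15331856 -0.555774    0.16929515]
top2 8904 [255.62382357 255.7277405 ]
scene2 10557 [314.61634954 219.50067735]
  z0.28 n85 x 0.393..0.498 y -0.007..0.014
  z0.31 n130 x 0.375..0.523 y -0.014..0.016
  z0.34 n298 x 0.376..0.522 y -0.017..0.019
  z0.37 n354 x 0.379..0.518 y -0.015..0.023
  z0.40 n320 x 0.412..0.462 y -0.025..0.038
  z0.43 n441 x 0.411..0.476 y -0.017..0.038
  z0.46 n323 x 0.414..0.470 y -0.012..0.037
  z0.49 n335 x 0.415..0.476 y -0.002..0.036
scene1 5070 [342.6935421  169.17975426]
  z0.10 n1 x 0.645..0.645 y -0.265..-0.265
  z0.13 n84 x 0.571..0.641 y -0.198..-0.174
  z0.16 n142 x 0.554..0.667 y -0.202..-0.171
  z0.19 n207 x 0.547..0.674 y -0.200..-0.168
  z0.22 n233 x 0.542..0.677 y -0.198..-0.167
  z0.25 n161 x 0.571..0.634 y -0.194..-0.149
  z0.28 n268 x 0.572..0.640 y -0.185..-0.149
  z0.31 n159 x 0.579..0.635 y -0.179..-0.151
  z0.34 n188 x 0.580..0.636 y -0.173..-0.151
  z0.37 n139 x 0.583..0.631 y -0.169..-0.152
  z0.40 n80 x 0.580..0.649 y -0.166..-0.140
  z0.43 n194 x 0.579..0.663 y -0.167..-0.135
  z0.46 n208 x 0.582..0.664 y -0.170..-0.136
  z0.49 n53 x 0.584..0.659 y -0.169..-0.139
```

View pics/p3.png

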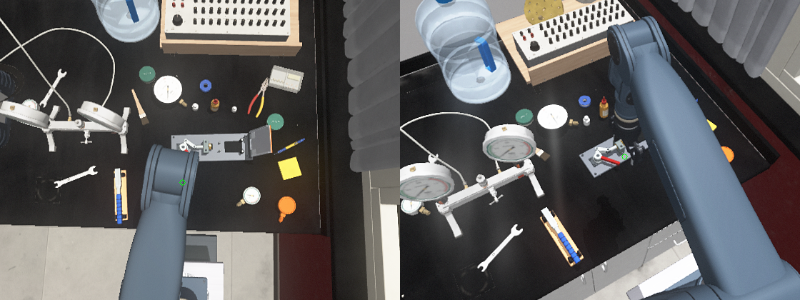

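The views show the gripper over its projected TCP laterally. The gauge never moved though, so the fingers must have shut above it. I'll probe the bench lightly to find the true tip height.

```bash
python3 - <<'E'
from h import *
from rig import robot
r=robot
f=load("scene2.npz"); P=cloud(f).reshape(-1,3); m=(np.linalg.norm(P[:,:2]-[.45,0],axis=1)<.1)&(P[:,2]>.1)
print("lowest seen",np.sort(P[m][:,2])[:8].round(3))
yaw=np.radians(-53.5)
r.gripper_to(.085)
r.move_pose([.42,-.10,.06],down(yaw)); print(r.get_contact_force())
for w in(.085,.05):
    r.move_linear([.42,-.10,.06]); r.gripper_to(w)
    print(w,r.move_linear([.42,-.10,-.012],v=.06,max_force=6),r.get_eef_pos(),r.get_contact_force(),r.get_width())
r.move_linear([.42,-.10,.06]); print(r.get_time_s())
E
```

```text
lowest seen [0.282 0.284 0.284 0.285 0.286 0.286 0.286 0.287]
[-0.40853     0.37172723  0.06958261]
0.085 False [ 0.42050438 -0.10019684 -0.0114914 ] [-0.42660036  0.29160664 -0.48264104] 0.08515609449364396
0.05 False [ 0.42049337 -0.10019645 -0.01148038] [0.63066943 0.00664196 0.18088253] 0.05023269088906353
12.0
```

```bash
python3 - <<'E'
from h import *
from rig import robot
r=robot
r.move_linear([.42,-.10,-.005],v=.2)
print(r.move_linear([.42,-.10,-.05],v=.04,max_force=6),r.get_eef_pos(),r.get_contact_force(),r.get_width())
r.move_linear([.42,-.10,.0]); r.gripper_to(.02)
print(r.move_linear([.42,-.10,-.05],v=.04,max_force=6),r.get_eef_pos(),r.get_contact_force(),r.get_width())
r.move_linear([.42,-.10,.03]); r.gripper_to(.085); print(r.get_time_s())
E
```

```text
True [ 0.42043397 -0.10020145 -0.02312524] [-0.85595947  0.52093925  6.14080329] 0.04982981994188885
True [ 0.42011615 -0.10005954 -0.01993192] [-0.72715979 -0.29159337  5.99988104] 0.019815086235071472
15.5833
```

The reported TCP height is about 33 mm off: contact came at z = -0.020 (20 mm open) and -0.023 (50 mm open). I'll work from these measured tip heights instead and pick again.

```bash
python3 - <<'E'
from h import *
from rig import robot,grab_frame
r=robot; gy=np.radians(-53.5); p=np.array([.417,-.2625])
r.move_pose([*p,.05],down(gy))
print(r.move_linear([*p,-.023],v=.12,max_force=12),r.get_eef_pos())
r.gripper_to(.05,45); print("w",r.get_width(),r.get_grip_force(),r.get_time_s())
if r.get_width()>.06:
    r.move_linear([*p,.07],v=.2); print("w",r.get_width(),r.get_contact_force())
    r.move_pose(JIG(0,-.088,.07),down(-np.pi/2+JY)); print(r.get_time_s(),r.get_eef_pos(),r.get_width())
    for n in("top","scene"):
        f=grab_frame(n); np.savez(n+"3.npz",**f)
    print(r.move_linear(JIG(0,-.088,-.0025),v=.08,max_force=10),r.get_eef_pos()-JIG(0,-.088,0),r.get_contact_force(),r.get_time_s())
E
```

```text
False [ 0.41747956 -0.26232633 -0.02250234]
w 0.06284978576186726 50.446929931640625 17.3667
w 0.06269484540279843 [ 0.21666236  0.08278761 -2.28324269]
18.8333 [ 0.61078569 -0.18760946  0.06757049] 0.06278371272050272
True [-0.00172071  0.00077201 -0.00147239] [-0.31505351  0.30097824  4.46932393] 19.7667
```

```bash
python3 - <<'E'
from h import *
from rig import robot,grab_frame
r=robot
r.gripper_to(.085); p=r.get_eef_pos(); r.move_linear([p[0],p[1],.09],v=.2)
by=np.radians(5.3); B=T((.408,.2612),by); g=B(-.03,0,.06)
r.move_pose(g,down(by)); print(r.get_eef_pos()-g,r.get_time_s())
for n in("top","scene"):
    f=grab_frame(n); np.savez(n+"4.npz",**f)
f=load("top4.npz"); fs=load("scene4.npz")
a=cv2.resize(f["image"][180:235,235:390,::-1],(400,142),interpolation=cv2.INTER_CUBIC); b=cv2.resize(fs["image"][160:260,240:400,::-1],(400,250),interpolation=cv2.INTER_CUBIC)
cv2.imwrite("pics/p4.png",np.vstack([cv2.resize(a,(640,227)),cv2.resize(b,(590,369),interpolation=cv2.INTER_CUBIC)[:,:].copy() if 0 else cv2.copyMakeBorder(cv2.resize(b,(590,369)),0,0,0,50,cv2.BORDER_CONSTANT)]))
E
```

```text
[ 0.00089141 -0.00036378  0.00018989] 22.5667
```

View pics/p4.png

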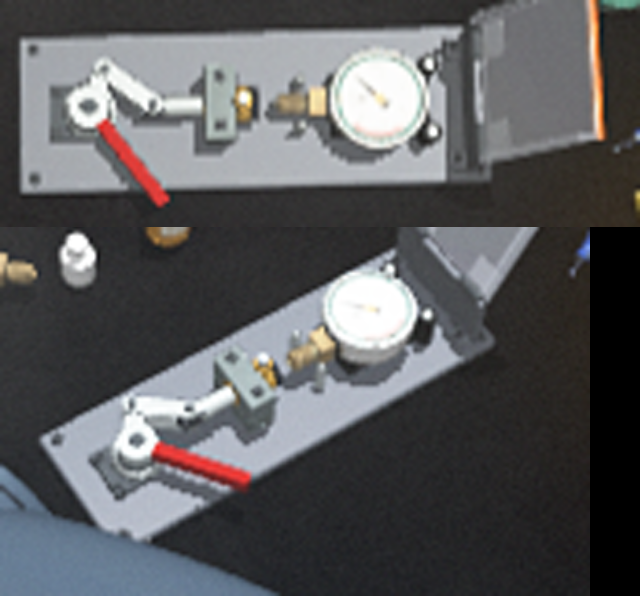

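The gauge lies dial up on the bed, stem between the posts (stem tip at (275,103), nose at (247,103)), and clear of the pins. Next I'll take the bar to the lever.

```bash
cat >> h.py <<'E'
PIV=np.array([.604,.0142]); A0=np.radians(219.2)
def onlever(a,z,r=.158,side=0.):
    "TCP on the bar held at radius r, lever turned clockwise by a"
    q=A0-a; return np.array([PIV[0]+r*np.cos(q)-side*np.sin(q),PIV[1]+r*np.sin(q)+side*np.cos(q),z]),down(q-np.pi)
def fine(r,p,o):
    "close the steady-state position error of the arm"
    r.move_linear(p,o,v=.1); e=np.asarray(p)-r.get_eef_pos(); r.move_linear(np.asarray(p)+e,o,v=.1); return np.asarray(p)-r.get_eef_pos(),e
E
python3 - <<'E'
from h import *
from rig import robot,grab_frame
r=robot; by=np.radians(5.3); B=T((.408,.2612),by)
print(r.move_linear(B(-.03,0,-.0015),v=.12,max_force=12),r.get_eef_pos()-B(-.03,0,0))
r.gripper_to(.012,90); print("w",r.get_width(),r.get_grip_force(),r.get_eef_pos())
if r.get_width()>.015:
    g=r.get_eef_pos(); np.save("barpick.npy",g); r.move_linear([g[0],g[1],.06],v=.2); print("w",r.get_width(),r.get_contact_force())
    p,o=onlever(0,.05); r.move_pose(p,o); print(r.get_time_s()); e=fine(r,p,o); np.save("err.npy",e[1]); print(e,r.get_time_s())
    for n in("top","scene"):
        f=grab_frame(n); np.savez(n+"5.npz",**f)
    from fit import *
    f=load("scene5.npz"); P=cloud(f); im=f["image"].astype(int)
    blue=(im[...,2]-im[...,0]>50)&(P[...,2]>.03)&(P[...,0]>.3)&(P[...,0]<.62)&(P[...,1]<.2)&(P[...,1]>-.25); print("blue pts",blue.sum(),P[blue].mean(0) if blue.any() else "")
E
```

```text
False [ 3.20251831e-04  5.82700377e-06 -1.23940359e-03]
w 0.016724199584137855 88.3971118927002 [ 0.37854387  0.25867424 -0.00091398]
w 0.016224673556668776 [-0.24275687 -0.10917102 -3.11239515]
25.7583
(array([-2.04513168e-05,  7.26666595e-04, -1.11153619e-04]), array([-6.26636122e-05, -8.95464712e-04,  8.02828073e-06])) 26.2583
blue pts 244 [ 0.45161223 -0.10558956  0.09607619]
```

```bash
python3 - <<'E'
from h import *
from rig import robot
f=load("scene5.npz"); P=cloud(f); im=f["image"].astype(int)
n=np.array([-np.sin(A0),np.cos(A0)]); d=np.array([np.cos(A0),np.sin(A0)])
zz=P[...,2]; near=(zz>.075)&(zz<.105)
Q=P[near]; C=im[near]; s=(Q[:,:2]-PIV)@d; l=(Q[:,:2]-PIV)@n; k=(abs(l)<.03)&(s>.02)&(s<.26)
for a in np.arange(.02,.26,.02):
    m=k&(s>=a)&(s<a+.02)
    if m.any(): print("r%.2f n%d lat %.1f..%.1f z %.3f"%(a,m.sum(),l[m].min()*1e3,l[m].max()*1e3,np.median(Q[m][:,2])), C[m].mean(0).astype(int))
r=robot; e=np.load("err.npy"); p,o=onlever(0,.012); hit=r.move_linear(p+e,o,v=.1,max_force=8); print(hit,r.get_eef_pos()-onlever(0,0)[0],r.get_contact_force())
if not hit:
    p,o=onlever(0,-.0025); hit=r.move_linear(p+e,o,v=.05,max_force=8); print(hit,r.get_eef_pos()-onlever(0,0)[0],r.get_contact_force(),r.get_moment(),r.get_time_s())
E
```

```text
r0.02 n45 lat -13.5..10.2 z 0.098 [213 217 218]
r0.04 n85 lat -12.4..10.7 z 0.098 [217 220 221]
r0.06 n86 lat -12.8..10.0 z 0.098 [212 216 217]
r0.08 n83 lat -13.6..11.2 z 0.098 [214 218 219]
r0.10 n62 lat -11.1..8.1 z 0.097 [212 216 217]
r0.12 n52 lat -8.5..9.6 z 0.096 [116 136 180]
r0.14 n3 lat -7.3..-3.7 z 0.100 [ 38  67 140]
r0.16 n40 lat -16.7..8.1 z 0.097 [ 39  65 128]
r0.18 n71 lat -10.7..8.4 z 0.097 [ 52  99 190]
r0.20 n72 lat -10.2..10.8 z 0.097 [ 54 105 198]
r0.22 n48 lat -10.5..6.9 z 0.097 [ 49  91 175]
False [-0.00036598 -0.00083143  0.01171157] [-0.72004383 -0.35526287 -1.69585789]
False [ 0.00020285 -0.001025   -0.00232201] [ 0.0583994   0.42096444 -1.33872009] [ 0.03008373 -0.03124513  0.02013314] 27.3333
```

```bash
python3 - <<'E'
from h import *
from rig import robot,grab_frame
r=robot; ang=lambda: A0-(np.arctan2(*(r.get_eef_pos()[:2]-PIV)[::-1])%(2*np.pi))
for a in np.r_[np.linspace(.15,1.2,8),1.28]:
    p,o=onlever(a,-.0025); h=r.move_linear(p,o,v=.12,max_force=40)
    print(round(a,2),h,round(ang(),3),round(np.hypot(*(r.get_eef_pos()[:2]-PIV)),4),r.get_contact_force().round(1),r.get_moment().round(2),round(r.get_width(),4))
    if h: break
print(r.get_time_s())
E
```

```text
0.15 False 0.118 0.1577 [ 5.  -8.8 -6.8] [-1.74 -0.93  0.12] 0.0165
0.3 False 0.267 0.1579 [  3.5 -10.4  -6. ] [-2.1  -0.64  0.14] 0.0162
0.45 False 0.416 0.1581 [  1.7 -11.8  -4.4] [-2.37 -0.33  0.04] 0.0164
0.6 False 0.567 0.1582 [ -0.7 -11.7  -3. ] [-2.47  0.06 -0.13] 0.0165
0.75 False 0.719 0.1583 [ -2.2 -12.1  -1.3] [-2.36  0.23 -0.29] 0.0167
0.9 False 0.864 0.1583 [ -3.3 -13.5   1.1] [-2.62  0.61 -0.15] 0.0162
1.05 False 1.014 0.1583 [ -5.5 -11.3   3. ] [-2.56  0.85 -0.27] 0.0163
1.2 False 1.21 0.1574 [ 2.3  3.3 -2.1] [ 0.7  -0.48  0.26] 0.0163
1.28 False 1.278 0.158 [-0.3  0.4 -1.6] [-0.05 -0.1   0.1 ] 0.0165
30.3917
```

```bash
python3 - <<'E'
from h import *
from rig import robot,grab_frame
r=robot; p=r.get_eef_pos(); r.move_linear([p[0],p[1],.06],v=.12); print(r.get_contact_force())
g=np.load("barpick.npy"); by=np.radians(5.3)
t=np.array([g[0],g[1],.05]); r.move_pose(t,down(by)); e=fine(r,t,down(by)); np.save("err2.npy",e[1]); print(e,r.get_time_s())
for n in("top","scene"):
    f=grab_frame(n); np.savez(n+"6.npz",**f)
R0=np.array([.4042,.2594]); d=np.array([np.cos(np.radians(5.5)),np.sin(np.radians(5.5))]); nn=np.array([-d[1],d[0]])
for n in("scene0","scene6"):
    f=load(n+".npz"); P=cloud(f); im=f["image"].astype(int); z=P[...,2]; top=.095 if n=="scene6" else .044
    k=(abs(z-top)<.012); Q=P[k]; C=im[k]; s=(Q[:,:2]-R0)@d; l=(Q[:,:2]-R0)@nn
    print(n)
    for a in np.arange(-.14,.14,.02):
        m=(abs(l)<.03)&(s>=a)&(s<a+.02)
        if m.sum()>3: print(" s%.2f n%d lat %.1f med %.1f max %.1f z %.4f"%(a,m.sum(),*np.percentile(l[m]*1e3,[3,50,97]),np.median(Q[m][:,2])),C[m].mean(0).astype(int))
# lever now
from fit import fit
from itertools import product
redc=lambda a:np.clip((a[...,0]-a[...,1:].max(2)-15)/110,0,1)
def lever(x):
    M=T(PIV,x[0]); return [M(r,w,z) for r,w,z in product((x[1],.085),(-.005,.005),(.028,.042))]
t6,s6=load("top6.npz"),load("scene6.npz")
print("locked expect",A0-1.27); fit([[(0,t6)],[(1,s6)]],[(225,282,180,240),(240,315,190,270)],redc,lever,[A0-1.27,.018],[.05,.003])
E
```

```text
[-0.05753249  0.26802271 -2.30929332]
(array([ 5.49824398e-04, -5.84500099e-04, -5.26096702e-05]), array([-8.22093728e-04,  8.35700998e-04, -1.58520587e-05])) 32.325
scene0
 s-0.12 n78 lat -6.2 med 2.8 max 10.9 z 0.0468 [ 62  89 145]
 s-0.10 n122 lat -17.2 med 2.9 max 22.5 z 0.0456 [ 72 101 160]
 s-0.08 n79 lat -10.6 med 2.8 max 16.3 z 0.0469 [ 92 124 202]
 s-0.06 n72 lat -5.6 med 3.2 max 11.1 z 0.0473 [ 90 132 223]
 s-0.04 n69 lat -5.7 med 2.9 max 11.3 z 0.0476 [ 97 134 220]
 s-0.02 n69 lat -5.7 med 3.1 max 11.2 z 0.0478 [ 97 133 222]
 s0.00 n53 lat -3.4 med 3.0 max 9.3 z 0.0462 [223 228 236]
 s0.02 n71 lat -6.0 med 3.5 max 12.9 z 0.0471 [238 238 237]
 s0.04 n75 lat -7.0 med 3.1 max 13.0 z 0.0479 [248 249 249]
 s0.06 n109 lat -16.6 med 3.3 max 21.6 z 0.0471 [194 194 194]
 s0.08 n91 lat -15.8 med 3.3 max 21.5 z 0.0484 [210 210 209]
 s0.10 n10 lat -4.4 med 2.9 max 13.1 z 0.0484 [233 237 237]
scene6
 s-0.12 n87 lat -5.0 med 3.8 max 12.0 z 0.0975 [ 56  88 147]
 s-0.10 n80 lat -5.3 med 3.7 max 12.0 z 0.0986 [ 76 127 220]
 s-0.08 n78 lat -5.5 med 4.0 max 12.1 z 0.0979 [ 62  96 175]
 s-0.06 n77 lat -5.2 med 3.4 max 12.0 z 0.0983 [ 51  72 138]
 s-0.04 n75 lat -15.1 med 3.7 max 23.8 z 0.0979 [ 54  67 106]
locked expect 2.5557617203715703
[0] [2.5849 0.0145] 9.08
[1] [2.5629 0.0152] 10.02
```

```bash
python3 - <<'E'
from h import *
from rig import robot,grab_frame
r=robot; g=np.load("barpick.npy"); e=np.load("err2.npy"); o=down(np.radians(5.3))
h=r.move_linear(np.array([g[0],g[1],.006])+e,o,v=.12,max_force=8); print(h,r.get_eef_pos()-g)
if not h:
    h=r.move_linear(np.array([g[0],g[1],-.001])+e,o,v=.05,max_force=8); print(h,r.get_eef_pos()-g,r.get_contact_force())
    r.gripper_to(.05); r.move_linear([g[0],g[1],.08],v=.2); r.gripper_to(.0)
    p=JIG(-.025,-.235,.19); print("to",p,np.hypot(*p[:2]))
    r.move_pose([.40,.05,.22],down(np.radians(-20)))
    for n in("top","scene"):
        f=grab_frame(n); np.savez(n+"7.npz",**f)
    print(r.get_time_s())
    s=load("scene7.npz")["image"]; t=load("top7.npz")["image"]
    a=cv2.resize(t[175:300,150:390,::-1],(600,312),interpolation=cv2.INTER_CUBIC); b=cv2.resize(s[130:380,185:400,::-1],(310,360)); b=cv2.resize(s[285:380,185:265,::-1],(200,238)); c=cv2.resize(s[130:250,240:400,::-1],(317,238),interpolation=cv2.INTER_CUBIC)
    cv2.imwrite("pics/p7.png",np.vstack([a,cv2.copyMakeBorder(np.hstack([b,c]),0,0,0,600-517,cv2.BORDER_CONSTANT)]))
    # guard cloud
    P=cloud(load("top7.npz")).reshape(-1,3); c,s_=np.cos(JY),np.sin(JY); d=P-[.6085,-.100,0]; J=np.c_[c*d[:,0]+s_*d[:,1],-s_*d[:,0]+c*d[:,1],d[:,2]]
    k=(abs(J[:,0])<.07)&(J[:,1]<-.14)&(J[:,1]>-.26)&(J[:,2]>.09); print("guard",k.sum(),J[k].min(0) if k.any() else"",J[k].max(0) if k.any() else "")
E
```

```text
False [-0.00115099  0.00075056  0.00672639]
False [-0.0004938   0.00100338  0.00027682] [ 0.01155046 -0.44994965 -2.96735835]
to [ 0.59500954 -0.33594069  0.19      ] 0.6832953245033283
35.8333
guard 920 [-0.05106764 -0.20976835  0.09002331] [ 0.05048498 -0.15152307  0.18001724]
```

View pics/p7.png

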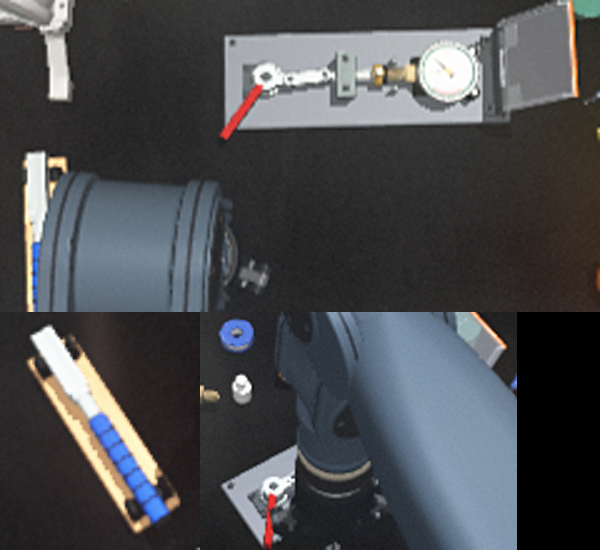

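The last picture shows:
- the lever locked, tip at (222,135), with the nose on the stem at (385,74)
- the gauge home against the pins
- the bar in both notches
- the guard still open, edge measured at jig y = -0.208, z = 0.18 m

Next is the guard.

```bash
python3 - <<'E'
from h import *
from rig import robot,grab_frame
r=robot; o=down(-np.pi/2+JY); x=-.02
for q in((-.25,.25),(-.25,.13),(-.13,.13)): print(r.solve_ik(JIG(x,*q),o) is not None)
r.move_pose([.48,-.28,.25],o); r.move_pose(JIG(x,-.25,.22),o)
print(r.move_linear(JIG(x,-.25,.13),v=.15,max_force=10),r.get_eef_pos())
print(r.move_linear(JIG(x,-.17,.13),v=.08,max_force=25),r.get_contact_force())
print(r.move_linear(JIG(x,-.135,.13),v=.05,max_force=25),r.get_contact_force())
r.sleep(.6); r.move_linear(JIG(x,-.16,.2),v=.2)
r.move_pose([.40,.05,.25],down(np.radians(-20)))
f=grab_frame("top"); np.savez("top8.npz",**f); print(r.get_time_s())
P=cloud(f).reshape(-1,3); c,s_=np.cos(JY),np.sin(JY); d=P-[.6085,-.100,0]; J=np.c_[c*d[:,0]+s_*d[:,1],-s_*d[:,0]+c*d[:,1],d[:,2]]
rgb=f["image"].reshape(-1,3).astype(int); org=(rgb[:,0]-rgb[:,2]>100)&(abs(J[:,0])<.07)&(abs(J[:,1])<.25)&(rgb[:,1]>60)
print("orange strip (jig)",org.sum(),np.median(J[org],0))
k=(abs(J[:,0])<.06)&(J[:,1]<-.01)&(J[:,1]>-.26); print("max z",np.nanmax(J[k][:,2]))
E
```

```text
True
True
True
False [ 0.60102272 -0.35079726  0.13228465]
False [ 0.80307534 -0.54313422 -0.45694989]
False [-0.28905184 -0.65465854 -0.96970028]
43.05
orange strip (jig) 113 [-0.01689533 -0.03384211  0.07098696]
max z 0.08014009716285282
```

```bash
python3 -c "
from rig import workorder
print(workorder.close_job())"
```

```text
the job is handed in; nothing more can be done
None
```

The job is handed in at about 43 s of the 72 s allowed: the gauge is seated, the lever was thrown to its stop with the bar and the nose is on the stem, the bar is back in its notches, and the guard is shut (free edge measured about 5 mm from the shut height); the first grasp closed above the gauge because reported tool height was about 33 mm off, so I probed the bench twice and corrected for it.

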